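# Change the patio lights over from mains to battery

### The arm

A 6-joint arm with a two-finger parallel gripper is mounted at the origin on the work surface. World frame = base frame: x ahead of the robot, y to its left, z up, the work surface at z = 0. Lengths are in m, angles in rad, forces in N, time in s.
With the tool pointing down it reaches from about 0.375 to 0.975 m from the base axis. Payload 3.8 kg.
Tool frame: the origin (TCP) lies at the very end of the fingers, on their centre line; the grasp point (between the pads) lies 19 mm behind it; z points along the fingers, y is the line along which they close (so a half turn about z gives the same grasp; the last joint's range is limited). The gripper opens to 85 mm and grips with 20 to 120 N. Pads are 22 mm wide; open, the fingers measure 114 mm over their backs; the gripper's body (76 mm by 85 mm) begins 54 mm behind the grasp point. The pads swing forward as they close: fully open they stand 13 mm farther back than shut.
Start: joints at [-1.162, 0.264, 1.604, -0, 1.274, -0.037], TCP at [0.291, -0.609, 0.231] pointing down, gripper open.
Joint ranges: [-2.63, 2.63], [-0.94, 2.18], [0.31, 2.57], [-1.31, 4.45], [0, 2.66], [-2.55, 2.55]. Speed limits (rad/s): [2.57, 2.57, 3.14, 3.14, 3.14, 3.14].

### API

Orientations are given as a rotation vector (axis times angle).
In Python, from workcell import read_state, read_camera, calibration, finish_job gives the robot as it stands.
- The arm moves only by the tool step_arm, never from a script. Its argument "commands" is a list of rows, each an object of numbers: "fingers": the gripper's target within -1 to 1 (shut at 1, half-way at 0, fully open at -1); "dx", "dy", "dz": the shift along the tool's x, y, z in m; "roll": the turn about the tool's z in degrees. In form: [{"fingers": .., "dx": .., "dy": .., "dz": .., "roll": ..}, ...]. A call has 1 to 8 rows; each row is the pose to reach, as a shift and turn from the pose commanded when the call began, along the tool's axes at that moment; what a row does not reach only later rows make up. A row lasts 1/8 s, in which the tool goes at most 62.5 mm and 10.7 degrees, less where a joint would pass 70% of its speed; a pose out of reach is approached as far as the arm can. A call with a gripper value outside its range is refused whole. The fingers move at their own pace and stop on an object; "squeeze" is the grip in N (left out, the last holds). Time passes only in rows, so rows that repeat a pose let the fingers close. It gives the time, the measured TCP pose, the force, the opening and the grip force at its end, in the units of the state.
- read_state(): the state, without advancing time (a new reading comes with each control period).
- read_camera(name): name is "scene" or "top" or "wrist"; returns (picture, depth): 384x512x3 uint8, blue, green, red; 384x512 float32, m along the optical axis (not along the pixel's ray), 0 where there is no reading.
- calibration(name): a dict with "intrinsics" (3x3 intrinsics, pixels), "world_to_cam" (4x4, takes a point from world to camera coordinates). Camera axes: x right, y up, looking along -z (the intrinsics and any distortion apply to the point x, -y, -z); pixel columns grow to the right and rows downward; lengths in m; the calibration is good to about 2 mm. A picture is of the moment at which its call begins: read the wrist's pose just before it. calibration takes no time and is no camera call; for the wrist camera it gives the pose at the moment of the call.
- finish_job(): hands the job in; it is judged then, once.
The state is a dict: "time": time; "q": joint angles; "joint_vel": joint speeds; "joint_torque": joint torques, N m; "tool_pos": TCP position; "tcp_rot": TCP orientation; "wrist_force": force on the tool from outside, world axes, zero at the start; "torque": the same for the moment, N m; "width": opening from 0.0 (shut) to 1.0 (fully open); "grip_force": force on a finger pad.
Only numpy, scipy, OpenCV 4.12 (cv2) and the standard library are available. Lean on these libraries where they do the work, as an engineer would, in place of code of your own. Each camera call takes 0.05 s, during which the arm holds its last target. There are 200 camera calls.

### The job

Change the patio lights over from mains to battery: first switch the red-handled mains isolator off, and only then switch the green-handled battery isolator on. Each handle has to be pushed in while it is given its quarter turn (pointer crosswise, at the dot, is off; pointer up the slope, at the bar, is on) and must be left fully popped out and locked in its new position; never force one round that is not pushed in. Leave the lamp, the pot, the dish and the trivet standing where they are.

Things in the scene. Friction and masses are not known exactly. Their poses are not given: they have to be found in the camera images.
- red_box: Mains isolator: grey wedge-shaped box with a red handle in mid-face, fixed, 110 (x) by 120 mm (y), on a black foot 130 x 140 x 6 mm. Origin: centre of its underside. Front (-x side) 35 mm high, back 98 mm; the face rises 30 deg from front to back, its middle 67 mm above the table. Marks on the face: white dot on the box's +y side = off, white bar up the slope = on.
- red_grip (a point): Point on the red handle's turning axis, 12 mm below the top of its grip bar (60 long, 14 wide, 34 mm high). The bar stands on a disc 44 mm across, 6 mm thick, whose top is 22 mm below this point and (handle out) 15 mm off the face. z: axis, out of the face, 30 deg from vertical towards the box's front. x: along the bar to its pointer end (white line on top). Moves with the handle.
- red_turn (a joint): Red handle: 0 = off (pointer to the box's +y side), 1.571 = on (pointer up the slope); end stops. Grows clockwise seen from outside (about -z of its grip point). Not pushed in, it locks about 0.12 rad from the end (do not force it); pushed in it turns with 0.04 N m friction. Let go within 0.1 rad of an end it pops out and locks; let go between, it stays 5 mm in: neither on nor off.
- red_push (a joint): How far the red handle is pushed in (along -z of its grip point): 0 = fully out, 0.008 m = fully in, hard stop. Spring return: 4 N to start, 7.2 N fully in; it must be in by more than 5.5 mm (about 6.2 N) to turn.
- green_box: Battery isolator: grey wedge-shaped box with a green handle in mid-face, fixed, 110 (x) by 120 mm (y), on a black foot 130 x 140 x 6 mm. Origin: centre of its underside. Front (-x side) 35 mm high, back 98 mm; the face rises 30 deg from front to back, its middle 67 mm above the table. Marks on the face: white dot on the box's +y side = off, white bar up the slope = on.
- green_grip (a point): Point on the green handle's turning axis, 12 mm below the top of its grip bar (60 long, 14 wide, 34 mm high). The bar stands on a disc 44 mm across, 6 mm thick, whose top is 22 mm below this point and (handle out) 15 mm off the face. z: axis, out of the face, 30 deg from vertical towards the box's front. x: along the bar to its pointer end (white line on top). Moves with the handle.
- green_turn (a joint): Green handle: 0 = off (pointer to the box's +y side), 1.571 = on (pointer up the slope); end stops. Grows clockwise seen from outside (about -z of its grip point). Not pushed in, it locks about 0.12 rad from the end (do not force it); pushed in it turns with 0.04 N m friction. Let go within 0.1 rad of an end it pops out and locks; let go between, it stays 5 mm in: neither on nor off.
- green_push (a joint): How far the green handle is pushed in (along -z of its grip point): 0 = fully out, 0.008 m = fully in, hard stop. Spring return: 4 N to start, 7.2 N fully in; it must be in by more than 5.5 mm (about 6.2 N) to turn.
- pot: Bystander: loose white citronella pot with a yellow screw cover, 86 mm across, 76 mm high. Origin: centre of its underside.
- lamp: Bystander: loose glass hurricane lamp, dark foot 104 mm across, glass 90 mm across, 200 mm high. Origin: centre of its underside.
- dish: Bystander: loose red dish with a flap lid, 116 mm across, 64 mm high with its knob. Origin: centre of its underside.
- trivet: Bystander: loose bamboo fan-shaped trivet of slats 130 mm long, lying flat, within 85 mm of its origin, 10 mm high. Origin: on its underside.
Things that resemble listed ones, but are neither listed nor needed, are in the scene too. Leave any orange look-alike of the green_box alone.

How it is judged:
By the outcome, as a careful person would: the job done as asked, in the order asked, and still so for the second after the job is handed in, with the robot touching nothing.
It also fails if it takes over 51 s, if anything falls off the work surface, if the arm or the gripper's body presses on something with over 40 N, if the wrist force passes 120 N, or if a joint passes its speed limit or range.

## Working session

There is one attempt and no reset: what is moved stays moved. The work goes in short steps, Python scripts to look and compute and a tool call to move; the robot and the scene stay as the last step left them, time stands still between calls to the robot, and variables do not carry over. Pictures are saved under pics/ and viewed, at most 10 in all, crops included, and the job is handed in when it is done.

Besides the shell and the picture viewer there is one more tool, called after "Emit:" as name([rows], argument=value, ...), one row to a line, values as JSON. step_arm: Moves the arm, as the interface text tells. Its arguments: {"type":"object","properties":{"commands":{"type":"array","items":{"type":"object","properties":{"fingers":{"type":"number"},"dx":{"type":"number"},"dy":{"type":"number"},"dz":{"type":"number"},"roll":{"type":"number"}}}},"squeeze":{"type":"number"}},"required":["commands"]}

```bash
ls; mkdir -p pics; python3 - <<'E'
from workcell import *
import cv2,numpy as np
s=read_state();print({k:np.round(v,3) for k,v in s.items()})
a,d=read_camera("scene");b,e=read_camera("top")
np.savez('v0.npz',a=a,d=d,b=b,e=e)
cv2.imwrite('pics/s0.png',a);cv2.imwrite('pics/t0.png',b)
for n in("scene","top","wrist"):print(n,calibration(n))
E
```

```text
pics
{'time': np.float64(0.0), 'q': array([-1.162,  0.265,  1.605,  0.   ,  1.274, -0.037]), 'joint_vel': array([-0.001, -0.   , -0.   ,  0.   ,  0.001, -0.001]), 'joint_torque': array([ 1.0000e-03, -5.1509e+01, -3.6732e+01,  0.0000e+00,  1.3000e-02,
       -0.0000e+00]), 'tool_pos': array([ 0.291, -0.608,  0.23 ]), 'tcp_rot': array([-3.062e+00, -6.940e-01,  1.000e-03]), 'wrist_force': array([ 0.202,  0.743, -0.656]), 'torque': array([ 0.008, -0.004, -0.004]), 'grip_force': np.float64(0.0), 'width': np.float64(1.0)}
scene {'intrinsics': array([[351.62052847,   0.        , 250.46794281],
       [  0.        , 351.62052847, 196.54193945],
       [  0.        ,   0.        ,   1.        ]]), 'world_to_cam': array([[-0.17352418,  0.98481898, -0.00457589,  0.1679229 ],
       [-0.84792127, -0.1470364 ,  0.5093229 ,  0.40447029],
       [ 0.50091804,  0.09225984,  0.86056333, -1.3656918 ],
       [ 0.        ,  0.        ,  0.        ,  1.        ]])}
top {'intrinsics': array([[448.75589377,   0.        , 255.75434905],
       [  0.        , 448.75589377, 187.59561954],
       [  0.        ,   0.        ,   1.        ]]), 'world_to_cam': array([[-1.84283187e-02, -9.99829689e-01, -9.95452705e-04,
        -8.65535722e-02],
       [ 9.93355486e-01, -1.84220948e-02,  1.13602394e-01,
        -5.56045259e-01],
       [-1.13601384e-01,  1.10466272e-03,  9.93525795e-01,
        -1.19227457e+00],
       [ 0.00000000e+00,  0.00000000e+00,  0.00000000e+00,
         1.00000000e+00]])}
wrist {'intrinsics': array([[307.94018897,   0.        , 252.10970179],
       [  0.        , 307.94018897, 192.60557097],
       [  0.        ,   0.        ,   1.        ]]), 'world_to_cam': array([[ 0.43217457, -0.9017853 , -0.00290217, -0.67372727],
       [ 0.86315922,  0.41459084, -0.28821969,  0.03941078],
       [ 0.26111549,  0.12205619,  0.95755991, -0.37900663],
       [ 0.        ,  0.        ,  0.        ,  1.        ]])}
```

View pics/s0.png

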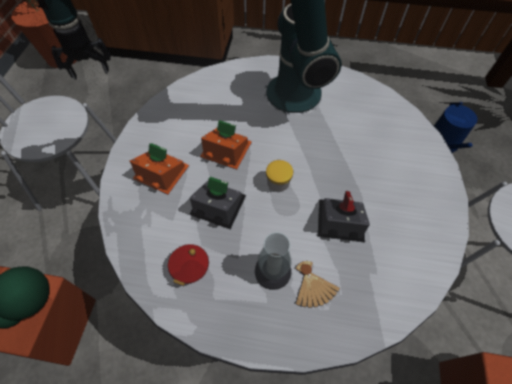

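View pics/t0.png

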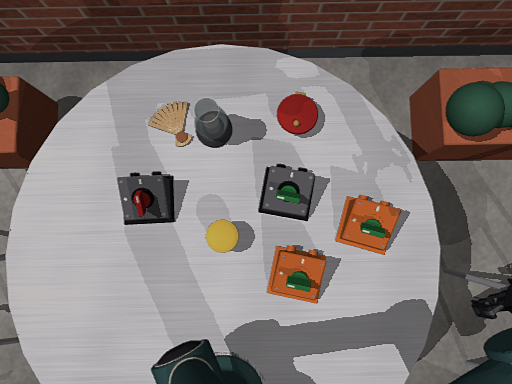

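The grey isolators are at top-view (147,198) for red, with its bar pointing up the slope (on), and (290,192) for green, with its bar crosswise (off). The two orange boxes at (297,272) and (369,223) are look-alikes with green handles, so the green one I want is the grey-bodied box at (290,192). Next I'll measure both and confirm that in one crop.

```bash
cat > h.py <<'E'
import numpy as np,cv2
from workcell import *
def cloud(d,c):
    K=c["intrinsics"];T=np.linalg.inv(c["world_to_cam"])
    v,u=np.mgrid[:d.shape[0],:d.shape[1]]
    P=np.stack([(u-K[0,2])/K[0,0]*d,-(v-K[1,2])/K[1,1]*d,-d,np.ones_like(d)],-1)
    return (P@T.T)[...,:3]
def hand(img,red):
    h,s,v=cv2.split(cv2.cvtColor(img,cv2.COLOR_BGR2HSV))
    m=((h<8)|(h>172)) if red else ((h>45)&(h<85))
    return m&(s>110)&(v>30)
def measure(img,d,c,x0,y0,red,r=.09):
    """x0,y0 world guess of handle; plane fit of the face and bar of the handle"""
    P=cloud(d,c);near=(np.hypot(P[...,0]-x0,P[...,1]-y0)<r)&(d>0)
    H=P[near&hand(img,red)&(P[...,2]>.05)]
    s=cv2.cvtColor(img,cv2.COLOR_BGR2HSV)[...,1]
    F=P[near&(s<70)&(P[...,2]>.042)&(P[...,2]<.095)]
    best=None
    rng=np.random.default_rng(0)
    for _ in range(300):
        p=F[rng.choice(len(F),3,False)];n=np.cross(p[1]-p[0],p[2]-p[0]);n/=np.linalg.norm(n)+1e-12
        if abs(abs(n[2])-.866)>.08: continue
        i=abs((F-p[0])@n)<.004
        if best is None or i.sum()>best.sum(): best=i
    G=F[best];q=G.mean(0);n=np.linalg.svd(G-q)[2][2];n*=np.sign(n[2])
    yaw=np.arctan2(-n[1],-n[0])
    ht=(H-q)@n; top=H[ht>np.percentile(ht,97)-.006]
    w,vec=np.linalg.eigh(np.cov(top[:,:2].T))
    print("face n",n.round(3),"yaw deg",np.degrees(yaw).round(1),"nface",len(G),"hts",np.percentile(ht,[50,97]).round(4),
     "ntop",len(top),"top mean",top.mean(0).round(4),"mid",((top.min(0)+top.max(0))/2).round(4),"bar dir",np.degrees(np.arctan2(*vec[::-1,1])).round(1),"len",(np.ptp((top[:,:2]-top[:,:2].mean(0))@vec[:,1])).round(3))
    return top,n,q,yaw
E
python3 - <<'E'
from h import *
v=np.load('v0.npz');
for n,i,d in(("top",v['b'],v['e']),("scene",v['a'],v['d'])):
    c=calibration(n);P=cloud(d,c)
    if n=="top": g=[P[198,143],P[190,288]];print(g,"lamp",P[125,212],"pot",P[236,222])
    for p,r in zip(g,(1,0)):
        print(n); measure(i,d,c,p[0],p[1],r,.07)
b=v['b'];cv2.imwrite('pics/c.png',cv2.resize(b[150:240,100:420],None,fx=2.5,fy=2.5,interpolation=2))
E
```

```text
[array([0.52642684, 0.19695641, 0.0852438 ]), array([ 0.53981251, -0.18026568,  0.09033103])] lamp [0.69768044 0.00883992 0.16069173] pot [ 0.424459   -0.00669725  0.07432064]
top
face n [-0.497 -0.015  0.867] yaw deg 1.8 nface 1174 hts [0.0319 0.0511] ntop 99 top mean [0.5049 0.2016 0.1091] mid [0.5075 0.202  0.1102] bar dir -174.2 len 0.052
top
face n [-0.487  0.099  0.868] yaw deg -11.5 nface 1209 hts [0.035  0.0511] ntop 96 top mean [ 0.5166 -0.1798  0.1103] mid [ 0.5185 -0.177   0.1099] bar dir 75.4 len 0.059
scene
face n [-0.494 -0.023  0.869] yaw deg 2.7 nface 626 hts [0.0258 0.0497] ntop 37 top mean [0.5091 0.201  0.1124] mid [0.5086 0.2024 0.1119] bar dir -176.4 len 0.047
scene
face n [-0.487  0.101  0.868] yaw deg -11.8 nface 571 hts [0.0293 0.0486] ntop 39 top mean [ 0.5213 -0.1787  0.1103] mid [ 0.5206 -0.1753  0.1105] bar dir 73.7 len 0.049
```

View pics/c.png

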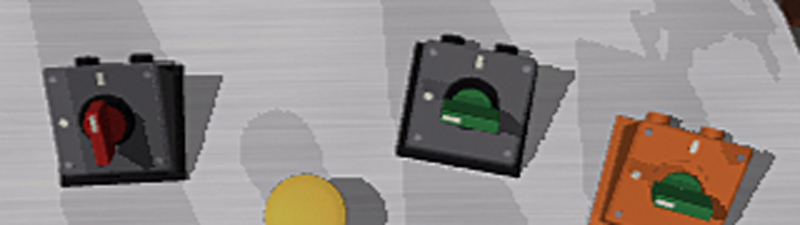

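The crop confirms it: the grey green-handled box is at crop (470,100), with its dot on the left and bar up the slope. The orange one at (690,180) is the look-alike. The red bar points up the slope (on).

```bash
cat >> h.py <<'E'
from scipy.spatial.transform import Rotation as R
def go(x,y,z,yaw,s=None):
    s=s or read_state();M=R.from_rotvec(s["tcp_rot"]).as_matrix()
    d=M.T@(np.array([x,y,z])-s["tool_pos"]);y0=np.degrees(np.arctan2(M[1,0],M[0,0]))
    print("t",round(s["time"],2),"q",np.round(s["q"],2),"yaw",round(y0,1),"shift mm",(d*1e3).round(1),"roll",round((y0-yaw+180)%360-180,1))
E
python3 - <<'E'
from h import *
go(.50,.202,.22,2)
E
```

```text
t 0.1 q [-1.16  0.26  1.61  0.    1.27 -0.04] yaw 25.5 shift mm [ 538.2 -641.    11.4] roll 23.5
```

Emit:
step_arm([
  {"fingers":-1,"dx":0.54,"dy":-0.64,"dz":0.01,"roll":23.5},
  {"fingers":-1,"dx":0.54,"dy":-0.64,"dz":0.01,"roll":23.5},
  {"fingers":-1,"dx":0.54,"dy":-0.64,"dz":0.01,"roll":23.5},
  {"fingers":-1,"dx":0.54,"dy":-0.64,"dz":0.01,"roll":23.5},
  {"fingers":-1,"dx":0.54,"dy":-0.64,"dz":0.01,"roll":23.5},
  {"fingers":-1,"dx":0.54,"dy":-0.64,"dz":0.01,"roll":23.5},
  {"fingers":-1,"dx":0.54,"dy":-0.64,"dz":0.01,"roll":23.5},
  {"fingers":-1,"dx":0.54,"dy":-0.64,"dz":0.01,"roll":23.5},
])

```text
time: 1.1
tool_pos: [0.4171, -0.1233, 0.2251]
tcp_rot: [3.141, 0.055, 0.001]
wrist_force: [1.1, 0.2, -0.1]
width: 0.999
grip_force: 0.0
```

```bash
python3 - <<'E'
from h import *
go(.50,.202,.22,2)
E
```

```text
t 1.1 q [-0.34 -0.2   2.09  0.    1.25  1.19] yaw 2.0 shift mm [  94.3 -322.1    5.1] roll 0.0
```

Emit:
step_arm([
  {"fingers":-1,"dx":0.094,"dy":-0.322,"dz":0.005},
  {"fingers":-1,"dx":0.094,"dy":-0.322,"dz":0.005},
  {"fingers":-1,"dx":0.094,"dy":-0.322,"dz":0.005},
  {"fingers":-1,"dx":0.094,"dy":-0.322,"dz":0.005},
  {"fingers":-1,"dx":0.094,"dy":-0.322,"dz":0.005},
  {"fingers":-1,"dx":0.094,"dy":-0.322,"dz":0.005},
  {"fingers":-1,"dx":0.094,"dy":-0.322,"dz":0.005},
  {"fingers":-1,"dx":0.094,"dy":-0.322,"dz":0.005},
])

```text
invalid input
```

```bash
python3 - <<'E'
from h import *
c=calibration("wrist");a,d=read_camera("wrist");cv2.imwrite('pics/w1.png',a)
t,n,q,y=measure(a,d,c,.51,.202,1,.07)
a,d=read_camera("top");measure(a,d,calibration("top"),.51,.202,1,.07)
go(.5125,.202,.0995-.010,2)
E
```

```text
Traceback (most recent call last):
  File "h.py", line 21, in measure
    p=F[rng.choice(len(F),3,False)];n=np.cross(p[1]-p[0],p[2]-p[0]);n/=np.linalg.norm(n)+1e-12
        ~~~~~~~~~~^^^^^^^^^^^^^^^^
  File "numpy/random/_generator.pyx", line 864, in numpy.random._generator.Generator.choice
ValueError: a must be a positive integer unless no samples are taken
```

View pics/w1.png

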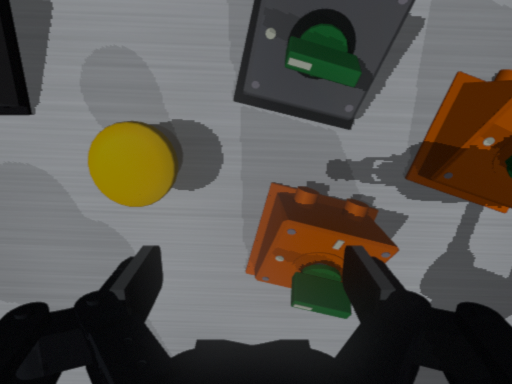

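The arm didn't move because that call was refused (roll was left out). The picture was taken from above the near orange box at (320,260), with the green isolator at (325,55). Resending with every field.

Emit:
step_arm([
  {"fingers":-1,"dx":0.094,"dy":-0.322,"dz":0.005,"roll":0},
  {"fingers":-1,"dx":0.094,"dy":-0.322,"dz":0.005,"roll":0},
  {"fingers":-1,"dx":0.094,"dy":-0.322,"dz":0.005,"roll":0},
  {"fingers":-1,"dx":0.094,"dy":-0.322,"dz":0.005,"roll":0},
  {"fingers":-1,"dx":0.094,"dy":-0.322,"dz":0.005,"roll":0},
  {"fingers":-1,"dx":0.094,"dy":-0.322,"dz":0.005,"roll":0},
])

```text
time: 1.9
tool_pos: [0.4997, 0.2026, 0.2197]
tcp_rot: [-3.141, -0.061, 0.001]
wrist_force: [-0.0, -1.1, -0.6]
width: 0.997
grip_force: 0.0
```

```bash
python3 - <<'E'
from h import *
c=calibration("wrist");a,d=read_camera("wrist");cv2.imwrite('pics/w2.png',a)
go(.5125,.202,.0995-.010,2)
measure(a,d,c,.51,.202,1,.07)
E
```

```text
t 1.95 q [0.34 0.02 1.91 0.   1.22 1.87] yaw 2.2 shift mm [ 12.3   2.4 130.2] roll 0.2
face n [-0.501 -0.019  0.865] yaw deg 2.2 nface 8407 hts [0.027  0.0494] ntop 732 top mean [0.506  0.2035 0.1104] mid [0.5048 0.204  0.1091] bar dir -174.5 len 0.053
```

View pics/w2.png

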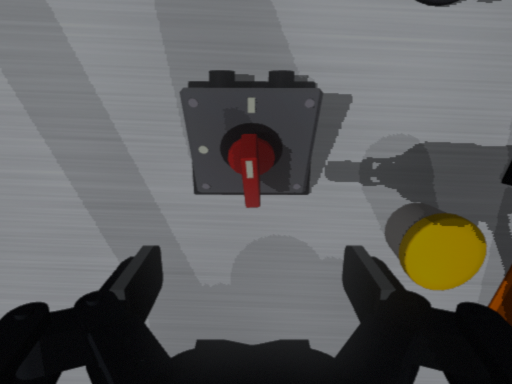

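The wrist view shows the red bar lying up and down the slope at (251,170), centred between the fingers. Descending to straddle it and then gripping gently.

Emit:
step_arm([
  {"fingers":-1,"dx":0.012,"dy":0.001,"dz":0.06,"roll":0},
  {"fingers":-1,"dx":0.012,"dy":0.001,"dz":0.1,"roll":0},
  {"fingers":-0.3,"dx":0.012,"dy":0.001,"dz":0.13,"roll":0},
  {"fingers":0,"dx":0.012,"dy":0.001,"dz":0.13,"roll":0},
  {"fingers":0.2,"dx":0.012,"dy":0.001,"dz":0.13,"roll":0},
  {"fingers":0.3,"dx":0.012,"dy":0.001,"dz":0.13,"roll":0},
  {"fingers":0.3,"dx":0.012,"dy":0.001,"dz":0.13,"roll":0},
], squeeze=30)

```text
time: 2.82
tool_pos: [0.5128, 0.1996, 0.092]
tcp_rot: [-3.14, -0.056, -0.004]
wrist_force: [0.4, -0.5, 0.8]
width: 0.348
grip_force: 0.0
```

Emit:
step_arm([
  {"fingers":1,"dx":0,"dy":0,"dz":0,"roll":0},
  {"fingers":1,"dx":0,"dy":0,"dz":0,"roll":0},
  {"fingers":1,"dx":0,"dy":0,"dz":0,"roll":0},
  {"fingers":1,"dx":0,"dy":0,"dz":0,"roll":0},
])

```text
time: 3.32
tool_pos: [0.5125, 0.2034, 0.0922]
tcp_rot: [-3.134, -0.054, -0.004]
wrist_force: [-2.3, 12.3, 2.6]
width: 0.159
grip_force: 33.4
```

```bash
python3 - <<'E'
from h import *
go(.512,.2037,.0995-.010,2)
s=read_state();print(s["wrist_force"].round(1),s["torque"].round(2))
E
```

```text
t 3.33 q [0.33 0.16 2.01 0.01 0.97 1.86] yaw 2.0 shift mm [-0.5 -0.3  2.7] roll -0.0
[-2.3 12.3  2.6] [1.96 0.36 0.01]
```

Emit:
step_arm([
  {"fingers":1,"dx":0.001,"dy":-0.002,"dz":0.003,"roll":0},
  {"fingers":1,"dx":0.003,"dy":-0.004,"dz":0.006,"roll":0},
  {"fingers":1,"dx":0.0055,"dy":-0.004,"dz":0.0095,"roll":0},
  {"fingers":1,"dx":0.0055,"dy":-0.004,"dz":0.0095,"roll":0},
], squeeze=35)

```text
time: 3.82
tool_pos: [0.5169, 0.2045, 0.085]
tcp_rot: [-3.14, -0.056, 0.001]
wrist_force: [-11.8, -1.2, 23.9]
width: 0.156
grip_force: 37.4
```

```bash
python3 - <<'E'
from h import *
go(.512,.2037,.0995-.010,2)
s=read_state();print(s["tool_pos"].round(4),s["wrist_force"].round(1),s["torque"].round(2))
E
```

```text
t 3.83 q [0.33 0.18 2.   0.   0.97 1.87] yaw 2.0 shift mm [-4.9  0.6 -4.5] roll 0.0
[0.5169 0.2045 0.085 ] [-11.8  -1.2  23.9] [-0.26  1.84 -0.02]
```

Emit:
step_arm([
  {"fingers":1,"dx":-0.0005,"dy":0,"dz":-0.001,"roll":-5},
  {"fingers":1,"dx":-0.0005,"dy":0,"dz":-0.001,"roll":-12},
  {"fingers":1,"dx":-0.0005,"dy":0,"dz":-0.001,"roll":-20},
  {"fingers":1,"dx":-0.0005,"dy":0,"dz":-0.001,"roll":-30},
  {"fingers":1,"dx":-0.0005,"dy":0,"dz":-0.001,"roll":-30},
])

```text
time: 4.45
tool_pos: [0.5171, 0.2034, 0.0854]
tcp_rot: [3.019, 0.867, 0.001]
wrist_force: [-8.1, -0.9, 17.9]
width: 0.156
grip_force: 100.8
```

```bash
python3 - <<'E'
from h import *
go(.512,.2037,.0995-.010,-28)
s=read_state();print(s["tool_pos"].round(4),s["wrist_force"].round(1),s["torque"].round(2))
E
```

```text
t 4.45 q [ 0.33  0.18  2.   -0.    0.97  1.34] yaw 32.0 shift mm [-4.2 -2.9 -4.1] roll 60.0
[0.5171 0.2034 0.0854] [-8.1 -0.9 17.9] [-2.07  0.67 -1.09]
```

```bash
python3 - <<'E'
from h import *
a,_=read_camera("wrist");b,_=read_camera("top");c,_=read_camera("scene")
f=lambda i,r:cv2.resize(i[r[0]:r[1],r[2]:r[3]],(400,300),interpolation=2)
cv2.imwrite('pics/m1.png',np.vstack([np.hstack([f(b,(153,243,90,210)),f(c,(170,260,285,405))]),np.hstack([f(a,(0,384,0,512)),f(a,(180,372,126,382))])]))
E
```

```text
(no output)
```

View pics/m1.png

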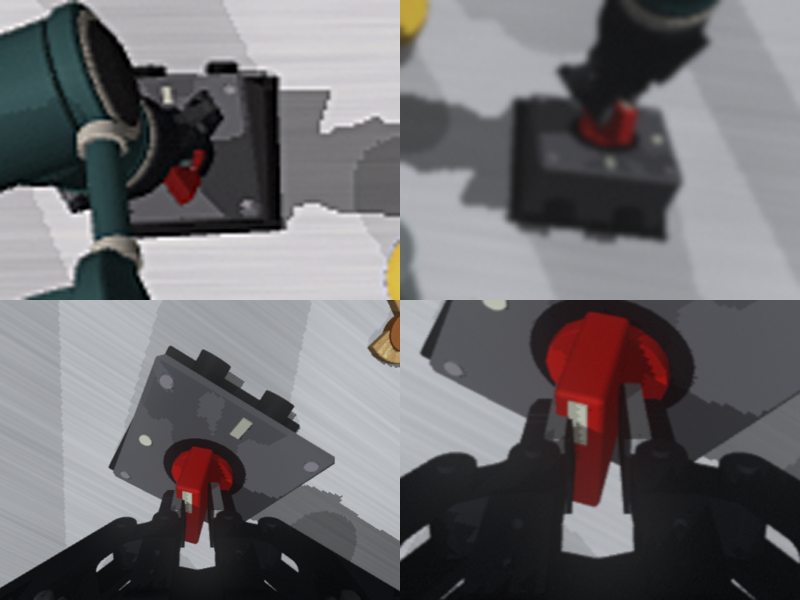

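The handle is turning with the gripper: in the wrist view the bar lines up with the fingers and the box is rotated about 30°. The higher grip force comes from the bar's tilt between the vertical pads. I'll ease the squeeze to 20 N and continue.

Emit:
step_arm([
  {"fingers":1,"dx":0,"dy":0,"dz":0,"roll":0},
  {"fingers":1,"dx":0,"dy":0,"dz":0,"roll":0},
], squeeze=20)

```text
time: 4.85
tool_pos: [0.5171, 0.2035, 0.0854]
tcp_rot: [3.019, 0.865, 0.002]
wrist_force: [-8.4, -1.5, 17.6]
width: 0.154
grip_force: 100.7
```

```bash
cat > st.py <<'E'
from h import *
go(.512,.2037,.0895,92)
s=read_state();print(s["tool_pos"].round(4),s["wrist_force"].round(1),s["torque"].round(2),s["width"].round(3),s["grip_force"].round(1))
E
python3 st.py
```

```text
t 4.85 q [ 0.33  0.18  2.   -0.    0.97  1.34] yaw 32.0 shift mm [-4.2 -2.9 -4.1] roll -60.0Traceback (most recent call last):
  File "st.py", line 3, in <module>
    s=read_state();print(s["tool_pos"].round(4),s["wrist_force"].round(1),s["torque"].round(2),s["width"].round(3),s["grip_force"].round(1))
                                                                                               ^^^^^^^^^^^^^^^^
AttributeError: 'float' object has no attribute 'round'
```

Emit:
step_arm([
  {"fingers":0.67,"dx":0,"dy":0,"dz":0,"roll":0},
  {"fingers":0.67,"dx":0,"dy":0,"dz":0,"roll":0},
])

```text
time: 5.1
tool_pos: [0.517, 0.2037, 0.0852]
tcp_rot: [3.02, 0.865, 0.001]
wrist_force: [-8.0, -0.2, 18.4]
width: 0.168
grip_force: 76.6
```

```bash
sed -i 's/s\["width"\].round(3),s\["grip_force"\].round(1)/s["width"],s["grip_force"]/' st.py; python3 st.py
```

```text
t 5.1 q [ 0.33  0.18  2.   -0.    0.97  1.34] yaw 32.0 shift mm [-4.2 -2.6 -4.3] roll -60.0
[0.517  0.2037 0.0852] [-8.  -0.2 18.4] [-1.7   0.74 -0.91] 0.16825041228500093 76.58906003460288
```

Emit:
step_arm([
  {"fingers":0.64,"dx":0,"dy":0,"dz":0,"roll":0},
  {"fingers":0.62,"dx":0,"dy":0,"dz":0,"roll":-7},
  {"fingers":0.6,"dx":0,"dy":0,"dz":0,"roll":-15},
  {"fingers":0.6,"dx":0,"dy":0,"dz":0,"roll":-15},
])

```text
time: 5.6
tool_pos: [0.5166, 0.2053, 0.085]
tcp_rot: [-2.879, -1.253, -0.003]
wrist_force: [-8.3, 3.8, 14.4]
width: 0.202
grip_force: 60.6
```

```bash
python3 st.py
```

```text
t 5.6 q [0.33 0.18 2.   0.   0.96 1.08] yaw 47.0 shift mm [-4.3 -2.3 -4.5] roll -45.0
[0.5166 0.2053 0.085 ] [-8.3  3.8 14.4] [-0.25  0.81 -0.52] 0.20228092463224764 60.61154706403613
```

Emit:
step_arm([
  {"fingers":0.58,"dx":0,"dy":0,"dz":0,"roll":-8},
  {"fingers":0.55,"dx":0,"dy":0,"dz":0,"roll":-16},
  {"fingers":0.53,"dx":0,"dy":0,"dz":0,"roll":-25},
  {"fingers":0.53,"dx":0,"dy":0,"dz":0,"roll":-25},
])

```text
time: 6.1
tool_pos: [0.5156, 0.2059, 0.0847]
tcp_rot: [-2.538, -1.846, -0.002]
wrist_force: [-12.1, 6.8, 14.9]
width: 0.241
grip_force: 48.3
```

```bash
python3 st.py
```

```text
t 6.1 q [0.33 0.18 2.   0.   0.97 0.64] yaw 72.1 shift mm [-3.2 -2.8 -4.8] roll -19.9
[0.5156 0.2059 0.0847] [-12.1   6.8  14.9] [ 0.52  1.13 -0.26] 0.2405310372497338 48.34574159234762
```

Emit:
step_arm([
  {"fingers":0.52,"dx":-0.001,"dy":0.001,"dz":0,"roll":-8},
  {"fingers":0.5,"dx":-0.001,"dy":0.001,"dz":0,"roll":-16},
  {"fingers":0.5,"dx":-0.001,"dy":0.001,"dz":0,"roll":-24},
  {"fingers":0.5,"dx":-0.001,"dy":0.001,"dz":0,"roll":-24},
])

```text
time: 6.6
tool_pos: [0.5147, 0.2053, 0.0843]
tcp_rot: [-2.098, -2.33, -0.001]
wrist_force: [-15.3, 8.2, 17.5]
width: 0.253
grip_force: 39.9
```

```bash
python3 st.py; python3 - <<'E'
from h import *
a,_=read_camera("wrist");b,_=read_camera("top");c,_=read_camera("scene")
f=lambda i,r:cv2.resize(i[r[0]:r[1],r[2]:r[3]],(400,300),interpolation=2)
cv2.imwrite('pics/m2.png',np.vstack([np.hstack([f(b,(153,243,90,210)),f(c,(170,260,285,405))]),np.hstack([f(a,(0,384,0,512)),f(a,(180,372,126,382))])]))
E
```

```text
t 6.6 q [0.33 0.18 2.   0.01 0.97 0.22] yaw 96.0 shift mm [-1.3 -2.8 -5.2] roll 4.0
[0.5147 0.2053 0.0843] [-15.3   8.2  17.5] [ 1.19  1.77 -0.27] 0.252877559884331 39.94766452757176
```

View pics/m2.png

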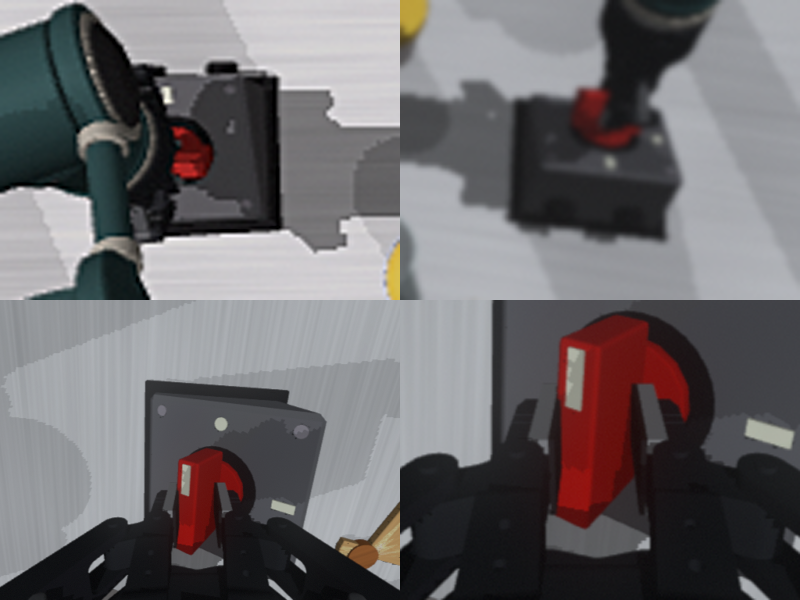

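The bar is nearly crosswise, with its pointer end towards the dot. A few more degrees to press it to the stop, then I'll let it out along its axis.

Emit:
step_arm([
  {"fingers":0.49,"dx":0,"dy":0,"dz":0,"roll":-4},
  {"fingers":0.49,"dx":0,"dy":0,"dz":0,"roll":-8},
  {"fingers":0.49,"dx":0,"dy":0,"dz":0,"roll":-8},
])

```text
time: 7.12
tool_pos: [0.5146, 0.2053, 0.0845]
tcp_rot: [-1.934, -2.467, -0.002]
wrist_force: [-15.5, 8.3, 18.3]
width: 0.258
grip_force: 48.8
```

```bash
python3 st.py
```

```text
t 7.12 q [0.33 0.18 2.   0.01 0.97 0.08] yaw 103.8 shift mm [-0.9 -2.9 -5. ] roll 11.8
[0.5146 0.2053 0.0845] [-15.5   8.3  18.3] [ 1.11  1.93 -1.23] 0.2578568902393279 48.77116931369528
```

The torque about z rose from 0.27 to 1.2 N m, so the handle is at its end stop. Letting it come out.

Emit:
step_arm([
  {"fingers":0.49,"dx":0.0005,"dy":-0.002,"dz":-0.004,"roll":5},
  {"fingers":0.47,"dx":0.001,"dy":-0.0045,"dz":-0.008,"roll":6},
  {"fingers":0.4,"dx":0.001,"dy":-0.006,"dz":-0.011,"roll":6},
  {"fingers":0.1,"dx":0.001,"dy":-0.006,"dz":-0.012,"roll":6},
  {"fingers":-0.2,"dx":0.001,"dy":-0.006,"dz":-0.012,"roll":6},
  {"fingers":-0.3,"dx":0.001,"dy":-0.006,"dz":-0.04,"roll":6},
  {"fingers":-0.3,"dx":0.001,"dy":-0.006,"dz":-0.1,"roll":11},
  {"fingers":-0.3,"dx":0.001,"dy":-0.006,"dz":-0.13,"roll":11},
])

```text
time: 8.12
tool_pos: [0.5131, 0.202, 0.2155]
tcp_rot: [2.161, 2.277, 0.007]
wrist_force: [0.4, 1.2, -0.1]
width: 0.652
grip_force: 0.0
```

```bash
python3 - <<'E'
from h import *
go(.516,-.10,.21,78.5)
go(.46,-.18,.22,78.5)
c=calibration("wrist");a,d=read_camera("wrist");measure(a,d,c,.51,.203,1,.07)
b,e=read_camera("scene");measure(b,e,calibration("scene"),.51,.203,1,.07)
f=lambda i,r:cv2.resize(i[r[0]:r[1],r[2]:r[3]],(400,300),interpolation=2)
cv2.imwrite('pics/m3.png',np.hstack([f(a,(0,384,0,512)),f(b,(170,260,285,405))]))
E
```

```text
t 8.12 q [ 0.33  0.04  1.89 -0.    1.21  0.28] yaw 93.0 shift mm [-301.7  -12.8    5. ] roll 14.5
t 8.12 q [ 0.33  0.04  1.89 -0.    1.21  0.28] yaw 93.0 shift mm [-378.7  -72.8   -5.3] roll 14.5
face n [-0.501 -0.018  0.865] yaw deg 2.1 nface 7941 hts [0.0356 0.0496] ntop 973 top mean [0.5049 0.203  0.1092] mid [0.5048 0.2044 0.1087] bar dir 90.4 len 0.059
face n [-0.5   -0.022  0.866] yaw deg 2.5 nface 517 hts [0.0284 0.0493] ntop 55 top mean [0.509  0.1997 0.1109] mid [0.508  0.202  0.1116] bar dir 90.9 len 0.054
```

View pics/m3.png

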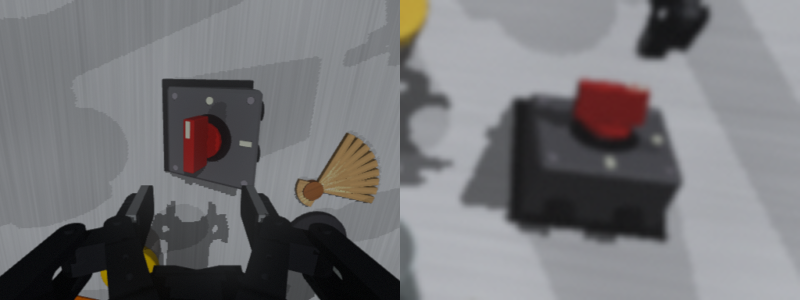

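Red is off: the bar is crosswise at the dot and stands 49.6 mm off the face, so it is fully popped out. Now to green.

Emit:
step_arm([
  {"fingers":-0.3,"dx":-0.38,"dy":-0.012,"dz":0,"roll":14.5},
  {"fingers":-0.3,"dx":-0.38,"dy":-0.012,"dz":0,"roll":14.5},
  {"fingers":-0.3,"dx":-0.38,"dy":-0.012,"dz":0,"roll":14.5},
  {"fingers":-0.3,"dx":-0.38,"dy":-0.012,"dz":0,"roll":14.5},
  {"fingers":-0.3,"dx":-0.38,"dy":-0.012,"dz":0,"roll":14.5},
  {"fingers":-0.3,"dx":-0.38,"dy":-0.012,"dz":0,"roll":14.5},
  {"fingers":-0.3,"dx":-0.38,"dy":-0.012,"dz":0,"roll":14.5},
  {"fingers":-0.3,"dx":-0.38,"dy":-0.012,"dz":0,"roll":14.5},
])

```text
time: 9.22
tool_pos: [0.5185, -0.1785, 0.2103]
tcp_rot: [-2.432, -1.985, 0.001]
wrist_force: [-0.5, 1.2, 0.3]
width: 0.649
grip_force: 0.0
```

```bash
python3 - <<'E'
from h import *
c=calibration("wrist");a,d=read_camera("wrist");t,n,q,y=measure(a,d,c,.52,-.178,0,.07)
g=(t.min(0)+t.max(0))/2-.012*n;print(g)
go(.525,-.178,.0895,78.5)
E
```

```text
face n [-0.492  0.099  0.865] yaw deg -11.4 nface 8309 hts [0.036  0.0497] ntop 985 top mean [ 0.5163 -0.1766  0.1099] mid [ 0.5395 -0.1752  0.1872] bar dir 75.8 len 0.059
[ 0.54543685 -0.17643535  0.17682252]
t 9.28 q [-0.38  0.04  1.9   0.    1.2  -0.18] yaw 78.5 shift mm [  0.7   6.5 121.1] roll 0.0
```

Emit:
step_arm([
  {"fingers":-0.2,"dx":0.0005,"dy":0.004,"dz":0.06,"roll":0},
  {"fingers":-0.2,"dx":0.0005,"dy":0.004,"dz":0.1,"roll":0},
  {"fingers":-0.2,"dx":0.0005,"dy":0.004,"dz":0.119,"roll":0},
  {"fingers":0.1,"dx":0.0005,"dy":0.004,"dz":0.119,"roll":0},
  {"fingers":0.3,"dx":0.0005,"dy":0.004,"dz":0.119,"roll":0},
  {"fingers":0.4,"dx":0.0005,"dy":0.004,"dz":0.119,"roll":0},
  {"fingers":0.46,"dx":0.0005,"dy":0.004,"dz":0.119,"roll":0},
  {"fingers":0.48,"dx":0.0005,"dy":0.004,"dz":0.119,"roll":0},
])

```text
time: 10.28
tool_pos: [0.521, -0.1777, 0.0932]
tcp_rot: [-2.429, -1.986, 0.004]
wrist_force: [-7.0, 1.8, -0.3]
width: 0.258
grip_force: 3.8
```

```bash
python3 st.py
```

```text
t 10.28 q [-0.37  0.16  2.   -0.    0.99 -0.17] yaw 78.5 shift mm [372.  -84.6   4.4] roll -13.5
[ 0.521  -0.1777  0.0932] [-7.   1.8 -0.3] [ 0.39  1.15 -0.04] 0.25786899907358213 3.8061917346658447
```

Emit:
step_arm([
  {"fingers":0.52,"dx":0,"dy":-0.001,"dz":0,"roll":0},
  {"fingers":0.56,"dx":0,"dy":-0.001,"dz":0,"roll":0},
  {"fingers":0.56,"dx":0,"dy":-0.001,"dz":0,"roll":0},
])

```text
time: 10.65
tool_pos: [0.5208, -0.1777, 0.0937]
tcp_rot: [-2.43, -1.987, 0.002]
wrist_force: [-5.8, 3.0, 0.4]
width: 0.239
grip_force: 18.6
```

```bash
python3 st.py
```

```text
t 10.65 q [-0.37  0.16  2.    0.    0.98 -0.17] yaw 78.5 shift mm [372.1 -84.4   4.7] roll -13.5
[ 0.5208 -0.1777  0.0937] [-5.8  3.   0.4] [ 0.38  0.88 -0.02] 0.2390141686072593 18.591858681757003
```

Emit:
step_arm([
  {"fingers":0.6,"dx":0,"dy":0.001,"dz":0.0015,"roll":0},
  {"fingers":0.6,"dx":0,"dy":0.0025,"dz":0.004,"roll":0},
  {"fingers":0.6,"dx":0,"dy":0.004,"dz":0.007,"roll":0},
  {"fingers":0.6,"dx":0,"dy":0.0055,"dz":0.0095,"roll":0},
  {"fingers":0.6,"dx":0,"dy":0.0055,"dz":0.0095,"roll":0},
], squeeze=40)

```text
time: 11.28
tool_pos: [0.5244, -0.1786, 0.0877]
tcp_rot: [-2.427, -1.985, 0.007]
wrist_force: [-21.5, 7.2, 26.6]
width: 0.227
grip_force: 43.1
```

```bash
python3 st.py;  python3 - <<'E'
from h import *
b,e=read_camera("scene");measure(b,e,calibration("scene"),.52,-.178,0,.07)
E
```

```text
t 11.28 q [-0.37  0.18  1.99 -0.    0.98 -0.17] yaw 78.5 shift mm [372.2 -88.1  -0.8] roll -13.5
[ 0.5244 -0.1786  0.0877] [-21.5   7.2  26.6] [1.06 3.25 0.02] 0.22654419798408337 43.124546902254224
face n [-0.495  0.096  0.864] yaw deg -11.0 nface 430 hts [0.0148 0.041 ] ntop 15 top mean [ 0.5276 -0.1631  0.1176] mid [ 0.5263 -0.1604  0.2081] bar dir 75.7 len 0.029
```

The scene view puts the bar top 41 mm off the face, so the handle is 8 mm in. Turning it.

Emit:
step_arm([
  {"fingers":0.6,"dx":0,"dy":-0.0005,"dz":-0.001,"roll":6},
  {"fingers":0.6,"dx":0,"dy":-0.0005,"dz":-0.001,"roll":14},
  {"fingers":0.61,"dx":0,"dy":-0.0005,"dz":-0.001,"roll":22},
  {"fingers":0.62,"dx":0,"dy":-0.0005,"dz":-0.001,"roll":30},
  {"fingers":0.62,"dx":0,"dy":-0.0005,"dz":-0.001,"roll":30},
])

```text
time: 11.95
tool_pos: [0.5238, -0.1786, 0.0875]
tcp_rot: [-2.86, -1.288, 0.009]
wrist_force: [-18.9, 5.2, 19.3]
width: 0.216
grip_force: 40.7
```

```bash
python3 st.py;  python3 - <<'E'
from h import *
b,e=read_camera("scene");measure(b,e,calibration("scene"),.52,-.178,0,.07)
E
```

```text
t 11.95 q [-0.37  0.17  2.   -0.    0.98  0.35] yaw 48.5 shift mm [ 278.5 -262.2   -1.2] roll -43.5
[ 0.5238 -0.1786  0.0875] [-18.9   5.2  19.3] [ 0.68  2.63 -0.1 ] 0.21569245108109394 40.68365495255421
face n [-0.491  0.099  0.866] yaw deg -11.5 nface 454 hts [0.0117 0.0409] ntop 16 top mean [ 0.5314 -0.166   0.1332] mid [ 0.5305 -0.1633  0.21  ] bar dir 63.7 len 0.034
```

Emit:
step_arm([
  {"fingers":0.63,"dx":0,"dy":0,"dz":0,"roll":8},
  {"fingers":0.64,"dx":0,"dy":0,"dz":0,"roll":16},
  {"fingers":0.66,"dx":0,"dy":0,"dz":0,"roll":25},
  {"fingers":0.68,"dx":0,"dy":0,"dz":0,"roll":34},
  {"fingers":0.69,"dx":0,"dy":0,"dz":0,"roll":34},
])

```text
time: 12.62
tool_pos: [0.524, -0.1779, 0.0868]
tcp_rot: [-3.113, -0.395, 0.01]
wrist_force: [-16.1, 6.2, 15.1]
width: 0.178
grip_force: 40.2
```

```bash
python3 st.py;  python3 - <<'E'
from h import *
b,e=read_camera("scene");measure(b,e,calibration("scene"),.52,-.178,0,.07)
E
```

```text
t 12.62 q [-0.37  0.18  2.    0.    0.98  0.95] yaw 14.4 shift mm [  83.5 -372.5   -1.5] roll -77.6
[ 0.524  -0.1779  0.0868] [-16.1   6.2  15.1] [ 0.77  2.23 -0.26] 0.17809780509365042 40.17886981833726
face n [-0.492  0.099  0.865] yaw deg -11.4 nface 506 hts [0.0128 0.0382] ntop 12 top mean [ 0.5421 -0.1678  0.1474] mid [ 0.5341 -0.161   0.2169] bar dir 133.0 len 0.045
```

Emit:
step_arm([
  {"fingers":0.7,"dx":0,"dy":0,"dz":0,"roll":8},
  {"fingers":0.72,"dx":0,"dy":0,"dz":0,"roll":16},
  {"fingers":0.74,"dx":0,"dy":0,"dz":0,"roll":24},
  {"fingers":0.76,"dx":0,"dy":0,"dz":0,"roll":28},
  {"fingers":0.76,"dx":0,"dy":0,"dz":0,"roll":28},
])

```text
time: 13.3
tool_pos: [0.5251, -0.1771, 0.0863]
tcp_rot: [-3.117, 0.367, 0.008]
wrist_force: [-10.8, 8.3, 9.8]
width: 0.155
grip_force: 41.8
```

```bash
python3 st.py
```

```text
t 13.3 q [-0.37  0.18  2.    0.    0.97  1.43] yaw -13.4 shift mm [-101.2 -367.4   -1.7] roll -105.4
[ 0.5251 -0.1771  0.0863] [-10.8   8.3   9.8] [1.49 1.46 0.46] 0.15506828051867036 41.812026500701904
```

The torque now opposes the turn at yaw -13°, past the box yaw of -11.5°, so it is at the on stop. A touch more turn, then let it out.

Emit:
step_arm([
  {"fingers":0.76,"dx":0,"dy":0,"dz":0,"roll":3},
  {"fingers":0.76,"dx":-0.002,"dy":0,"dz":-0.004,"roll":2},
  {"fingers":0.74,"dx":-0.005,"dy":0,"dz":-0.008,"roll":1},
  {"fingers":0.6,"dx":-0.005,"dy":0,"dz":-0.01,"roll":0},
  {"fingers":0.2,"dx":-0.005,"dy":0,"dz":-0.01,"roll":0},
  {"fingers":-0.2,"dx":-0.005,"dy":0,"dz":-0.02,"roll":0},
  {"fingers":-0.3,"dx":-0.005,"dy":0,"dz":-0.07,"roll":0},
  {"fingers":-0.3,"dx":-0.005,"dy":0,"dz":-0.13,"roll":0},
])

```text
time: 14.3
tool_pos: [0.5217, -0.1783, 0.2151]
tcp_rot: [-3.119, 0.369, 0.003]
wrist_force: [0.7, 0.4, 0.5]
width: 0.646
grip_force: 0.0
```

Emit:
step_arm([
  {"fingers":-0.3,"dx":-0.04,"dy":0,"dz":-0.03,"roll":0},
  {"fingers":-0.3,"dx":-0.04,"dy":0,"dz":-0.03,"roll":0},
])

```text
time: 14.55
tool_pos: [0.4844, -0.1698, 0.2493]
tcp_rot: [3.117, -0.369, 0.012]
wrist_force: [0.1, -0.7, 0.1]
width: 0.654
grip_force: 0.0
```

```bash
python3 - <<'E'
from h import *
c=calibration("wrist");a,d=read_camera("wrist");measure(a,d,c,.52,-.178,0,.07)
b,e=read_camera("scene");measure(b,e,calibration("scene"),.52,-.178,0,.07);measure(b,e,calibration("scene"),.51,.203,1,.07)
cv2.imwrite('pics/f.png',np.hstack([cv2.resize(i,(400,300)) for i in(a,b)]))
E
```

```text
face n [-0.492  0.098  0.865] yaw deg -11.2 nface 7927 hts [0.0267 0.0496] ntop 659 top mean [ 0.5162 -0.1763  0.1115] mid [ 0.5044 -0.1801  0.2109] bar dir 168.7 len 0.072
face n [-0.493  0.097  0.865] yaw deg -11.2 nface 539 hts [0.0289 0.0492] ntop 22 top mean [ 0.5173 -0.172   0.1087] mid [ 0.5212 -0.1722  0.1103] bar dir 176.1 len 0.046
face n [-0.503 -0.023  0.864] yaw deg 2.6 nface 513 hts [0.0283 0.0489] ntop 52 top mean [0.509  0.1994 0.1113] mid [0.5082 0.2019 0.1111] bar dir 90.4 len 0.054
```

View pics/f.png

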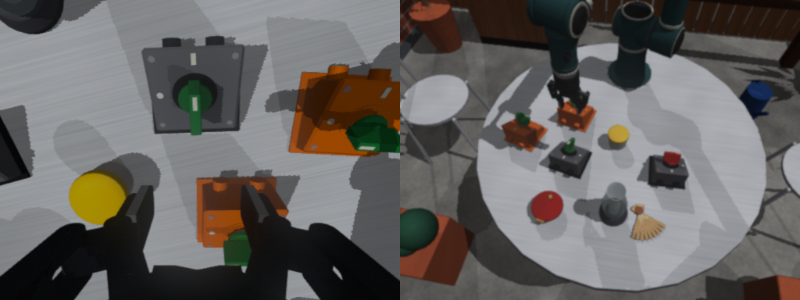

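Green's bar now lies up the slope at 168.7° (box yaw -11.2°) and stands 49.6 mm off the face, so it is out and locked on. Red is still crosswise and out, and the bystanders stand where they were. Handing in.

```bash
python3 -c "
from workcell import *
print(finish_job())"
```

```text
the job is handed in; nothing more can be done
None
```

The red mains isolator was switched off first, then the green battery isolator on; both measured fully popped out at their end positions, the lamp, pot, dish and trivet looked unmoved, and the job was handed in at about 15 s.

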